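# Reset and reload the drop stand

### The arm

A 6-joint arm with a two-finger parallel gripper is mounted at the origin on a cart in front of the work surface, level with it; the furniture and walls round the work are solid. World frame = base frame: x ahead of the robot, y to its left, z up, the work surface at z = 0. Lengths are in m, angles in rad, forces in N, time in s.
With the tool pointing down it reaches from about 0.325 to 0.775 m from the base axis. Payload 9.3 kg.
Tool frame: the origin (TCP) lies on the centre line of the jaws, within the pads' length; the fingertips stand 8 mm ahead of it and the grasp point (between the pads) lies 11 mm behind it; z points along the fingers, y is the direction in which the jaws open and shut (so a half turn about z gives the same grasp; the last joint's range is limited). The gripper opens to 85 mm and grips with 20 to 120 N. Pads are 22 mm wide; open, the fingers measure 114 mm over their backs; the gripper's body (76 mm by 85 mm) begins 54 mm behind the grasp point. The pads swing forward as they close: fully open they stand 13 mm farther back than shut.
Start: joints at [1.143, 0.259, 0.021, 1.334, 0, 1.418], TCP at [0.149, 0.529, 0.239] pointing down, gripper open.
Joint ranges: [-3.04, 3.04], [-0.91, 1.82], [-1.04, 1.36], [-1.92, 1.95], [-1.52, 1.45], [-3.14, 3.14]. Speed limits (rad/s): [2.22, 2.22, 2.79, 3.14, 3.14, 3.14].

### API

Orientations are given as a unit quaternion [w, x, y, z].
In Python, from bench import manip gives the robot as it stands. The module is installed in compiled form; this text tells all that it offers. Calls block until the motion is done:
- manip.goto(position, orientation): joint-space move of the TCP to a pose.
- manip.servo_line(position, rotation=None, rate=0.15, contact_N=None): straight line of the TCP; rotation=None keeps the orientation; rate is the mean speed in m/s. With contact_N (N) it stops when the force on the tool has changed by that much, and returns True; else False.
- manip.goto_joints(angles): joint-space move.
- manip.gripper_to(opening, newtons=None): finger opening in m; newtons is the grip in N (None keeps the last); returns when the fingers have stopped.
- manip.dwell(seconds).
- manip.inverse_kinematics(position, orientation): joint angles nearest the present ones, or None.
- manip.get_obs(): the state.
- manip.get_image(name): name is "side" or "top" or "wrist"; returns a dict with "color" (420x560x3 uint8, blue, green, red), "K" (3x3 intrinsics, pixels), "extrinsics" (4x4, takes a point from world to camera coordinates). Camera axes: x right, y down, z forward; pixel columns grow to the right and rows downward; lengths in m; the calibration is good to about 2 mm. A picture is of the moment at which its call begins. There is no depth.
A pose or a line that the arm cannot do raises manip.Unreachable and nothing moves.
- manip.finish_job(): hands the job in, once; it reports no verdict.
The state is a dict: "clock": time; "joint_pos": joint angles; "qd": joint speeds; "tau": joint torques, N m; "position": TCP position; "eef_rot": TCP orientation; "contact_force": force on the tool from outside, world axes, zero at the start; "wrist_torque": the same for the moment, N m; "finger_gap": finger opening in m.
Only numpy, scipy, OpenCV 4.12 (cv2) and the standard library are available. Lean on these libraries where they do the work, as an engineer would, in place of code of your own. Each camera call takes 0.05 s, during which the arm holds its last target.

### The job

Make the drop stand ready for its next run: loosen the clamp knob fully, push the sliding gate fully shut until the spring catch clicks up behind it, and tighten the knob firmly again. Then build the load on the shut gate as one flat, neat stack centred on the red ring: the wide steel base disc first, then every plastic sample disc on the bench (green, yellow, white or red, as many as there are) in any order, and the brass cap disc on top. Leave the other glassware and things on the bench where they are.

Things in the scene. Friction and masses are not known exactly. Their poses are not given: they have to be found in the camera images.
- gate_centre (a point): Centre of the red ring (64 mm across) marked on the white top of the sliding gate of the drop stand, on the gate's upper surface, 64 mm above the bench (it moves with the gate). The stand is a low blue and aluminium frame, about 215 mm deep (x), 345 mm long (y), its top flush with the gate. Axes of the stand and gate: z up, +y the way the gate opens, so the gate is shut by pushing it towards -y of this point. The gate plate is 120 mm (x) by 140 mm (y).
- gate_tab (a point): Centre of the orange upright push tab on the gate: 50 mm wide (x), 12 mm thick (y), 34 mm high, standing on the gate's upper surface at its trailing edge, 62 mm to +y and 15 mm to -x of the ring's centre. Same axes as the gate. Push on its +y face, or pinch it from above.
- gate (a joint): Travel of the gate in m: 0 = fully shut against its stop, up to 0.12 open; starts at 0.075 to 0.115. It slides with about 3 N of friction, and needs about 10 N in its last 20 mm while it presses down the spring catch; while the clamp knob is tight it takes 20 to 30 N to move it.
- catch (a joint): Height of the brass spring catch in m: 0 = fully up, negative = pressed down (5 mm at most on the way). The gate's steel striker bar rides over it when the gate is about 8 mm short of shut, and the catch springs up to 0 behind the bar once the gate is within about 2 mm of shut; it then holds the gate.
- knob_grip (a point): Centre of the black bar grip of the clamp knob on the far (+x) rail of the stand, 94 mm above the bench, on the knob's vertical axis. The bar is 44 mm long, 14 mm thick and 28 mm high (its top 108 mm above the bench); this point's x axis runs along the bar, its y axis across it, z up.
- clamp_knob (a joint): Angle of the clamp knob in rad: 0 = free (loosened to its stop), 1.45 = fully tight at the other stop; tightening is clockwise seen from above, loosening counter-clockwise. Starts tight (1.15 to 1.40). It begins to grip the gate at about 0.35 and holds it firmly from 1.1 on; it stays where it is left; turning takes about 0.15 to 0.25 N m.
- base_disc_centre (a point): Centre (half-way up) of the base disc: dark steel, the widest disc, 62 mm across, 12 mm thick, about 0.22 kg, z up. Lies flat on the bench, left or right of the stand.
- cap_disc_centre (a point): Centre (half-way up) of the cap disc: brass-coloured with a small dark dot, 52 mm across, 12 mm thick, about 0.12 kg. Lies flat on the bench, left or right of the stand.
- sample_0_centre (a point): Centre (half-way up) of the green sample disc, 52 mm across, 12 mm thick, about 0.05 kg, flat on the bench, left or right of the stand; may be absent (None).
- sample_1_centre (a point): Centre (half-way up) of the yellow sample disc, 52 mm across, 12 mm thick, about 0.05 kg, flat on the bench, left or right of the stand; may be absent (None).
- sample_2_centre (a point): Centre (half-way up) of the white sample disc, 52 mm across, 12 mm thick, about 0.05 kg, flat on the bench, left or right of the stand; may be absent (None).
- sample_3_centre (a point): Centre (half-way up) of the red sample disc, 52 mm across, 12 mm thick, about 0.05 kg, flat on the bench, left or right of the stand; may be absent (None).
- base_disc: The disc of point base_disc_centre; origin at the centre of its underside.
- sample_0: The disc of point sample_0_centre; origin at the centre of its underside.
- sample_1: The disc of point sample_1_centre; origin at the centre of its underside.
- sample_2: The disc of point sample_2_centre; origin at the centre of its underside.
- sample_3: The disc of point sample_3_centre; origin at the centre of its underside.
- cap_disc: The disc of point cap_disc_centre; origin at the centre of its underside.
- tape: Roll of tape lying flat, 68 mm across, 18 mm high, a bystander at the left; origin at the centre of its underside.
- crucible: Small white crucible, 41 mm across, 32 mm high, a bystander at the right; origin under its centre.
- weighing_bottle: Glass jar, 36 mm across, 52 mm high, a bystander at the right; origin under its centre.

How it is judged:
On the way, in this order (a step that is already met when the one before it is completed fails the run):
1. the clamp knob is loosened (below 0.3 rad) (value of joint clamp_knob below 0.3 rad), for 0.2 s.
2. the gate is shut (within 3 mm) with the catch up behind it (value of joint gate below 0.003 m and value of joint catch above -0.0015 m), for 0.2 s.
3. the knob is tight again (over 1.1 rad) with the gate shut (all of step 2 and value of joint clamp_knob above 1.1 rad), for 0.2 s.
4. the base disc lies flat on the gate, centred on the ring within 8 mm (horizontal distance between base_disc_centre and gate_centre below 0.008 m and z of base_disc_centre in the frame of gate_centre between 0.003 and 0.009 m and angle between base_disc_centre's own z axis and vertical below 0.08 rad), for 0.2 s.
5. all sample discs present lie flat on the base disc, centred within 8 mm (all of step 4 and horizontal distance between each of sample_0_centre, sample_1_centre, sample_2_centre, sample_3_centre and gate_centre below 0.008 m and z of sample_0_centre in the frame of gate_centre between 0.014 and 0.059 m and angle between each of sample_0_centre, sample_1_centre, sample_2_centre, sample_3_centre's own z axis and vertical below 0.08 rad and z of sample_1_centre in the frame of gate_centre between 0.014 and 0.059 m and z of sample_2_centre in the frame of gate_centre between 0.014 and 0.059 m and z of sample_3_centre in the frame of gate_centre between 0.014 and 0.059 m), for 0.2 s.
At the end, for the whole second after the job is handed in: Gate within 3 mm of shut, catch up (within 1.5 mm), clamp knob tight (over 1.1 rad); base disc, all sample discs present and cap disc lie flat (within 0.08 rad) in one stack on the gate, in that order from below, each within 8 mm of the ring centre, at rest (all of step 3 and all of step 5 and horizontal distance between cap_disc_centre and gate_centre below 0.008 m and z of cap_disc_centre in the frame of gate_centre between 0.026 and 0.071 m and angle between cap_disc_centre's own z axis and vertical below 0.08 rad and z of cap_disc_centre in the frame of sample_0_centre above 0.008 m and z of cap_disc_centre in the frame of sample_1_centre above 0.008 m and z of cap_disc_centre in the frame of sample_2_centre above 0.008 m and z of cap_disc_centre in the frame of sample_3_centre above 0.008 m and linear speed of each of base_disc, sample_0, sample_1, sample_2, sample_3, cap_disc below 0.02 m/s); the robot touches nothing.
It fails at once if a bystander (tape) is pushed more than 3 cm (distance of tape from where it was at the start of the episode above 0.03 m).
It fails at once if a bystander (crucible) is pushed more than 3 cm (distance of crucible from where it was at the start of the episode above 0.03 m).
It fails at once if a bystander (weighing bottle) is pushed more than 3 cm (distance of weighing_bottle from where it was at the start of the episode above 0.03 m).
Of sample_0, sample_1, sample_2, sample_3 only 2 to 4 are there at a start; the rules pass over those that are not, and their reading is None.
At some moment in a run one of cap_disc may be knocked a few centimetres aside while the robot is not near it.
Once in a run the grip may slacken for a moment while it holds something.
It also fails if it takes over 210 s, if anything falls off the work surface, if the arm or the gripper's body presses on something with over 40 N, if the wrist force passes 120 N, or if a joint passes its speed limit or range.

## Working session

There is one attempt and no reset: what is moved stays moved. The work goes in short steps, each a Python script; the robot and the scene stay as the last script left them, time stands still between calls to the robot, and variables do not carry over. Pictures are saved under pics/ and viewed, and the job is handed in when it is done.

```bash
ls; mkdir -p pics; python3 - <<'E'
from bench import manip
import cv2
o=manip.get_obs(); print(o)
for n in ["side","top","wrist"]:
    d=manip.get_image(n); cv2.imwrite(f"pics/{n}0.png",d["color"]); print(n,d["K"],d["extrinsics"])
E
```

```text
pics
{'clock': 0.0, 'joint_pos': array([ 1.14335857e+00,  2.59218820e-01,  2.07874603e-02,  1.33368983e+00,
       -6.16089544e-07,  1.41821707e+00]), 'qd': array([-0.00224058, -0.00013907,  0.00231861,  0.00147206,  0.00083293,
        0.00045143]), 'tau': array([ 8.45254526e-04, -5.55637658e+01,  3.44537902e+01,  1.36174538e-02,
       -1.53030223e-04, -4.12448674e-05]), 'position': array([0.14916414, 0.52912521, 0.2386618 ]), 'eef_rot': array([-1.89134044e-04,  1.36997031e-01,  9.90571237e-01, -6.34857616e-04]), 'contact_force': array([-0.49769098, -0.26787063,  0.00641044]), 'wrist_torque': array([-0.01616   , -0.04710147,  0.00244824]), 'finger_gap': 0.08571648957159184}
side [[398.82795317   0.         274.89475445]
 [  0.         398.82795317 208.99529296]
 [  0.           0.           1.        ]] [[ 0.93004764 -0.36740165  0.00523556 -0.48918889]
 [-0.209239   -0.54127696 -0.81439444  0.14425856]
 [ 0.30204374  0.75633014 -0.58028811  1.41080514]
 [ 0.          0.          0.          1.        ]]
top [[495.64588959   0.         286.76833917]
 [  0.         495.64588959 206.97326632]
 [  0.           0.           1.        ]] [[ 0.2728029  -0.9620175   0.01004564 -0.13813942]
 [-0.87100544 -0.25140168 -0.42207431  0.4477504 ]
 [ 0.40856836  0.10639329 -0.90650558  1.87503446]
 [ 0.          0.          0.          1.        ]]
wrist [[338.77163277   0.         273.02164104]
 [  0.         338.77163277 216.72855728]
 [  0.           0.           1.        ]] [[ 2.70641574e-01  9.62680010e-01 -5.79861408e-04 -5.50281654e-01]
 [ 9.18356790e-01 -2.58000074e-01  3.00094598e-01 -3.88848908e-02]
 [ 2.88745466e-01 -8.17505939e-02 -9.53909270e-01  3.79908953e-01]
 [ 0.00000000e+00  0.00000000e+00  0.00000000e+00  1.00000000e+00]]
```

View pics/top0.png

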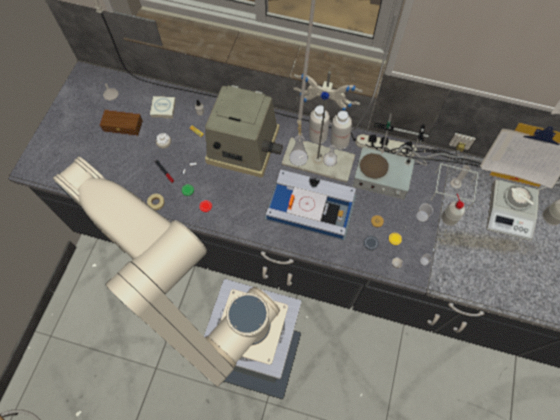

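View pics/side0.png

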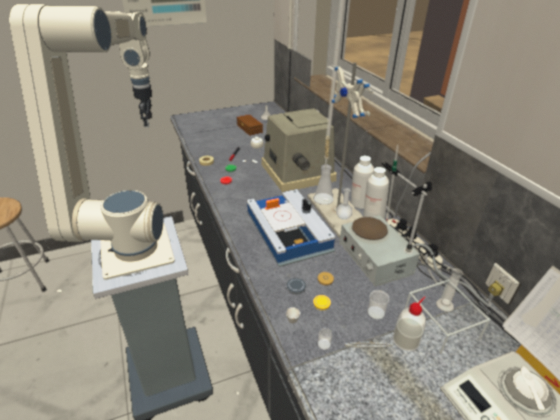

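View pics/wrist0.png

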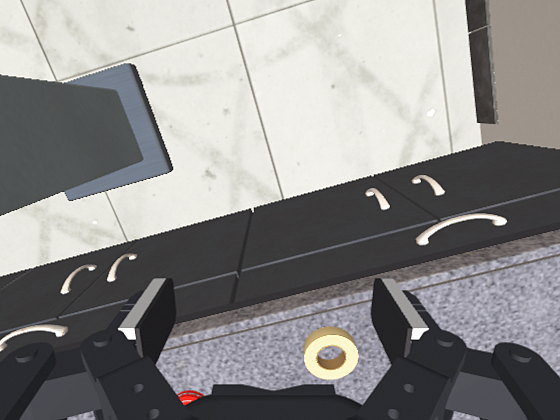

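```bash
cat > h.py <<'E'
from bench import manip
import numpy as np, cv2
from scipy.spatial.transform import Rotation as R
def cast(d,uv,z):
    E=d["extrinsics"]; Rm=E[:3,:3]; c=-Rm.T@E[:3,3]
    r=Rm.T@np.linalg.inv(d["K"])@np.array([uv[0],uv[1],1.])
    return c+r*(z-c[2])/r[2]
def ray(d,uv):
    E=d["extrinsics"]; Rm=E[:3,:3]; c=-Rm.T@E[:3,3]
    r=Rm.T@np.linalg.inv(d["K"])@np.array([uv[0],uv[1],1.]); return c,r/np.linalg.norm(r)
def tri(obs):
    A=np.zeros((3,3));b=np.zeros(3)
    for d,uv in obs:
        c,r=ray(d,uv);P=np.eye(3)-np.outer(r,r);A+=P;b+=P@c
    X=np.linalg.solve(A,b)
    res=[np.linalg.norm((np.eye(3)-np.outer(ray(d,uv)[1],ray(d,uv)[1]))@(X-ray(d,uv)[0])) for d,uv in obs]
    return X,res
def proj(d,X):
    p=d["K"]@(d["extrinsics"][:3,:3]@np.asarray(X)+d["extrinsics"][:3,3]); return p[:2]/p[2]
def down(yaw):
    """tool z down, tool y (jaw axis) at angle yaw+90deg in world: tool x at yaw"""
    q=(R.from_euler('z',yaw)*R.from_quat([1,0,0,0])).as_quat()  # x stays, y,z flipped
    return np.array([q[3],q[0],q[1],q[2]])
def snap(n,name):
    d=manip.get_image(n); cv2.imwrite(f"pics/{name}.png",d["color"]); return d
E
python3 - <<'E'
from h import *
o=manip.get_obs()
q=o["eef_rot"]; print(R.from_quat(q[[1,2,3,0]]).as_matrix().round(3))
d=manip.get_image("wrist");E=d["extrinsics"];c=-E[:3,:3].T@E[:3,3];print("cam in tool",R.from_quat(q[[1,2,3,0]]).as_matrix().T@(c-o["position"]))
t=manip.get_image("top");s=manip.get_image("side")
for n,uv in dict(green=(188,190),red=(206,207),brass=(377,221),yel=(395,239),base=(371,243),cruc=(397,262),bott=(424,261),tape=(155,201),what=(163,140)).items(): print(n,cast(t,uv,.01).round(3))
for n,uv in dict(ring=(307,204),tab=(291,201)).items(): print(n,cast(t,uv,.064).round(3))
print('knob',cast(t,(314,182),.1))
cv2.imwrite("pics/topz.png",cv2.resize(t["color"][120:280,140:440],None,fx=2.66,fy=2.66,interpolation=cv2.INTER_CUBIC))
cv2.imwrite("pics/sidez.png",cv2.resize(s["color"][110:360,180:440],None,fx=2.4,fy=2.4,interpolation=cv2.INTER_CUBIC))
E
```

```text
[[-0.962  0.271 -0.   ]
 [ 0.271  0.962 -0.001]
 [ 0.    -0.001 -1.   ]]
cam in tool [ 0.07732351  0.0005098  -0.13501411]
green [0.469 0.425 0.01 ]
red [0.415 0.325 0.01 ]
brass [ 0.551 -0.375  0.01 ]
yel [ 0.493 -0.462  0.01 ]
base [ 0.449 -0.371  0.01 ]
cruc [ 0.398 -0.488  0.01 ]
bott [ 0.432 -0.591  0.01 ]
tape [0.382 0.54  0.01 ]
what [0.673 0.62  0.01 ]
ring [ 0.52  -0.081  0.064]
tab [ 0.515 -0.015  0.064]
knob [ 0.60743423 -0.08585679  0.1       ]
```

View pics/topz.png

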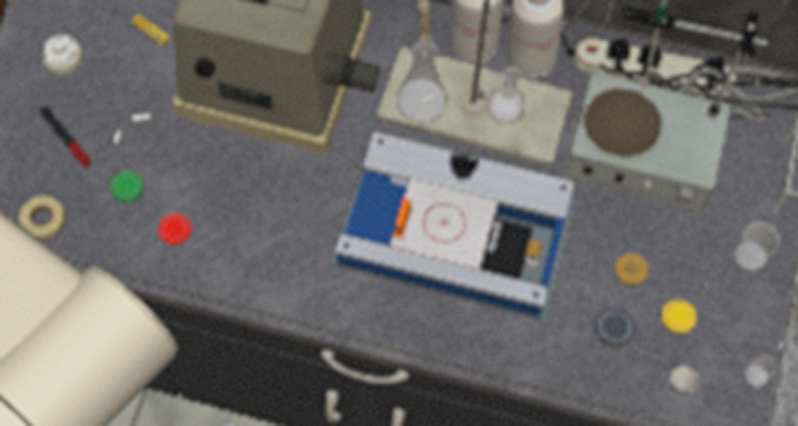

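View pics/sidez.png

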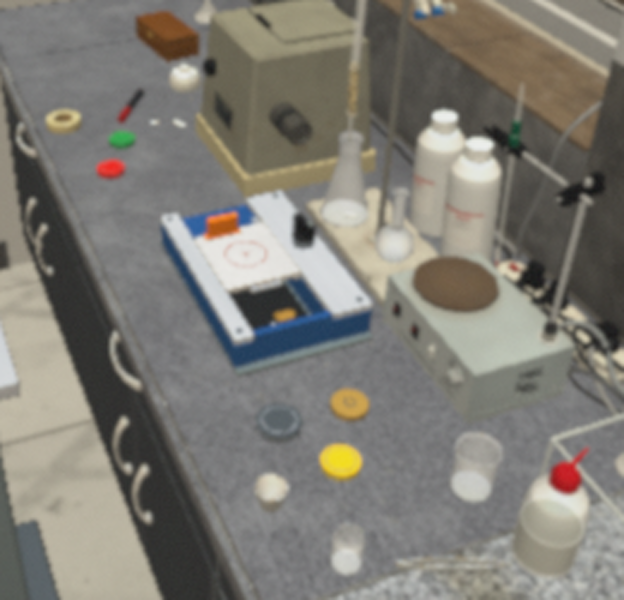

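```bash
python3 - <<'E'
from h import *
t=manip.get_image("top")
for uv in [(262,171),(206,159),(270,145)]: print(cast(t,uv,0.).round(3))
manip.goto([0.43,0.10,0.30],down(np.pi))
manip.goto([0.50,-0.06,0.30],down(np.pi))
snap("wrist","w1");print(manip.get_obs()["clock"])
manip.goto([0.50,-0.40,0.30],down(np.pi))
snap("wrist","w2");print(manip.get_obs()["clock"])
E
```

```text
[0.65  0.153 0.   ]
[0.639 0.407 0.   ]
[0.786 0.157 0.   ]
3.0083
4.3417
```

View pics/w1.png

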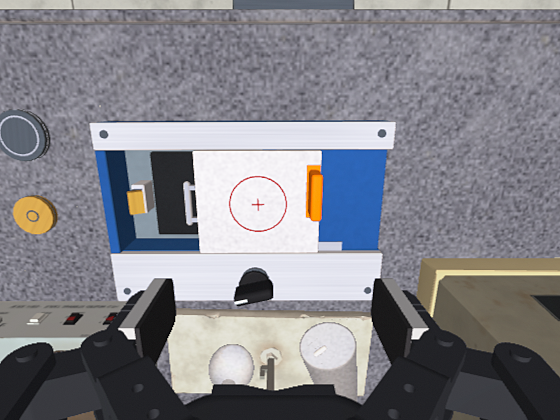

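View pics/w2.png

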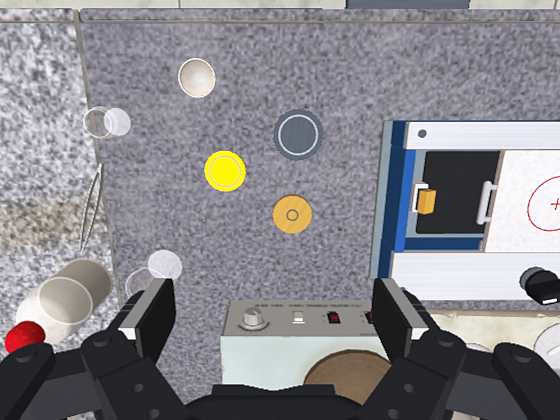

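```bash
python3 - <<'E'
from h import *
import pickle
D={}
for k,p in dict(a=[0.47,-0.02,0.26],b=[0.47,-0.14,0.26],c=[0.54,-0.08,0.26]).items():
    manip.goto(p,down(np.pi)); D[k]=snap("wrist","k"+k)
pickle.dump(D,open("D1.pkl","wb"))
print(manip.get_obs()["clock"])
E
python3 -c "
import cv2,numpy as np
a=[cv2.imread(f'pics/k{k}.png') for k in 'ab']
cv2.imwrite('pics/kab.png',cv2.resize(np.vstack([x[80:350] for x in a]),None,fx=1.1,fy=1.1))"
```

```text
6.925
```

View pics/kab.png

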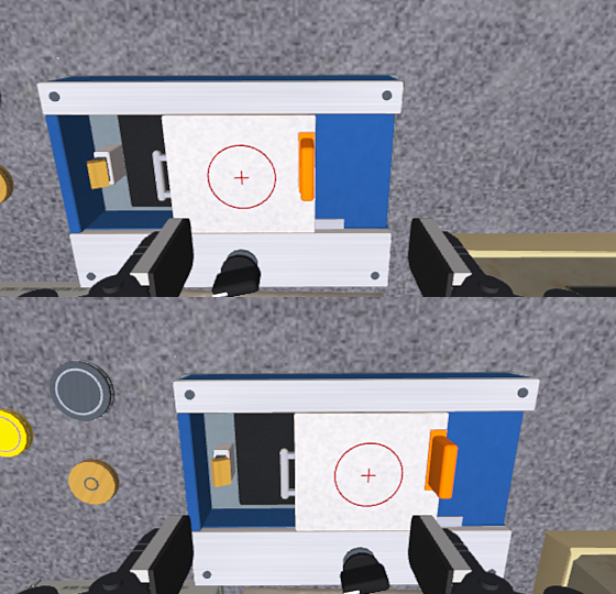

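View pics/kc.png

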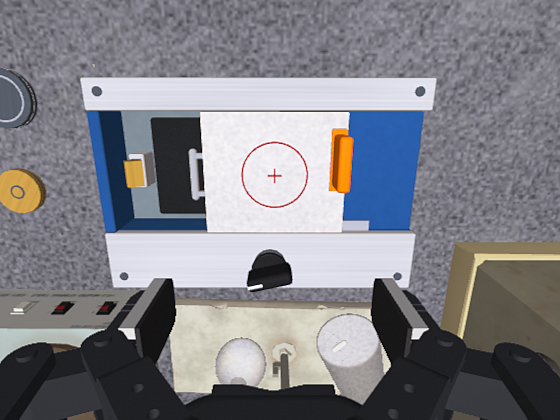

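```bash
python3 - <<'E'
from h import *
import pickle
D=pickle.load(open("D1.pkl","rb"))
manip.goto([0.56,-0.12,0.30],down(np.pi)); D["d"]=snap("wrist","kd")
manip.goto([0.56,-0.05,0.30],down(np.pi)); D["e"]=snap("wrist","ke")
pickle.dump(D,open("D1.pkl","wb"))
def ring(d):
    im=d["color"].astype(int); m=((im[...,2]-im[...,1]>60)&(im[...,2]-im[...,0]>60)&(abs(im[...,1]-im[...,0])<25)).astype(np.uint8)
    n,l,s,c=cv2.connectedComponentsWithStats(m,connectivity=8)
    best=None
    for i in range(1,n):
        x,y,w,h,a=s[i]
        if 40<w<90 and 40<h<90 and 0.8<w/h<1.25:
            p=np.argwhere(l==i)[:,::-1].astype(np.float32)
            best=cv2.fitEllipse(p)
    return best
obs=[]
for k,d in D.items():
    r=ring(d); 
    if r: 
        print(k,np.round(r[0],1),np.round(r[1],1),cast(d,r[0],.064).round(4)); obs.append((d,r[0]))
X,res=tri(obs);print("ring tri",X.round(4),np.round(res,4))
for k in "cde":
    im=D[k]["color"]; g=im.max(2)
    m=(g<45).astype(np.uint8)
    n,l,s,c=cv2.connectedComponentsWithStats(m)
    for i in range(1,n):
        if s[i][4]>150: print(k,s[i],c[i].round(1))
z=[cv2.resize(D[k]["color"][y-35:y+35,x-45:x+45],None,fx=5,fy=5,interpolation=cv2.INTER_NEAREST) for k,(x,y) in dict(c=(270,270),d=(330,270),e=(210,270)).items()]
cv2.imwrite("pics/kz.png",np.vstack([np.hstack(z[:2])[:,:800],np.hstack([z[2],z[2]*0])[:,:800]])[:600])
E
```

```text
a [219.3 240.4] [56.6 61.8] [ 0.5237 -0.0761  0.064 ]
b [334.6 241.1] [56.5 61.9] [ 0.5237 -0.076   0.064 ]
c [274.2 174.4] [64.6 65.2] [ 0.5236 -0.0761  0.064 ]
d [313.8 149.3] [58.5 60.9] [ 0.5235 -0.0761  0.064 ]
e [246.4 150.5] [58.9 60.5] [ 0.5236 -0.0761  0.064 ]
ring tri [ 0.5235 -0.0761  0.0645] [0.0001 0.     0.     0.     0.    ]
c [ 151  118   55   96 3730] [175.7 162.8]
c [ 247  253   45   39 1103] [269.2 271.7]
c [    0   279   560   141 28091] [279.7 374.4]
d [ 198  100   52   89 3170] [221.6 143.7]
d [290 222  41  34 742] [309.1 238.3]
d [    0   279   560   141 28499] [284.3 373.3]
e [ 136  101   49   89 2668] [157.6 144. ]
e [222 223  40  34 601] [242.1 241.1]
e [537 248  23  17 204] [551.6 253.2]
e [    0   279   560   141 28417] [282.  373.5]
```

View pics/kz.png

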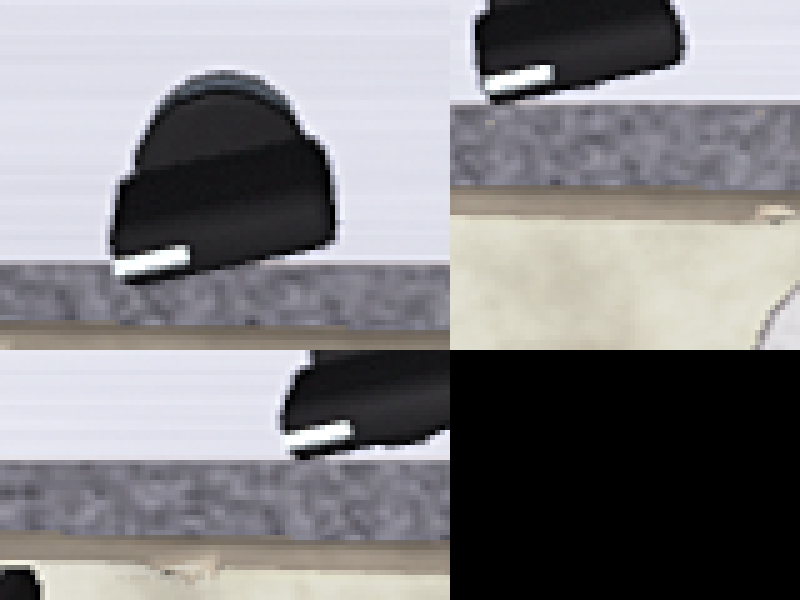

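View pics/kd.png

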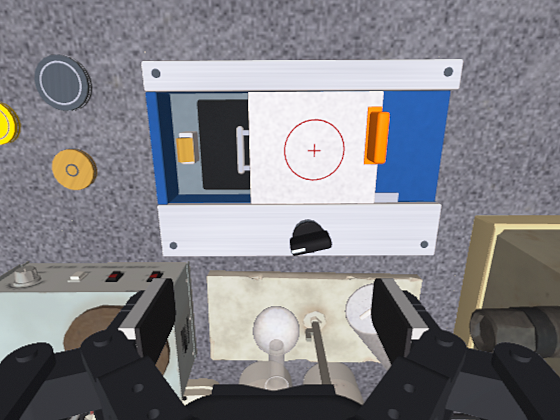

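```bash
python3 - <<'E'
from h import *
import pickle
D=pickle.load(open("D1.pkl","rb"))
obs=[]
boxes=dict(c=(240,250,300,300),d=(283,220,335,262),e=(215,222,270,262))
for k,(x0,y0,x1,y1) in boxes.items():
    d=D[k]; im=d["color"]; g=im.max(2)
    blk=(g<75).astype(np.uint8); blk[:y0]=0;blk[y1:]=0;blk[:,:x0]=0;blk[:,x1:]=0
    hull=np.zeros_like(blk); cs,_=cv2.findContours(blk,cv2.RETR_EXTERNAL,cv2.CHAIN_APPROX_NONE); c=max(cs,key=cv2.contourArea)
    cv2.fillConvexPoly(hull,cv2.convexHull(c),1)
    w=((im.min(2)>195)&(hull>0)).astype(np.uint8)
    n,l,s,cc=cv2.connectedComponentsWithStats(w)
    hh=cv2.convexHull(c)[:,0]
    n_=[(i,s[i],cc[i].round(1)) for i in range(1,n)]; print(k,n_)
    i=max(range(1,n),key=lambda i:s[i][4] if abs(cc[i][1]-y1)<60 else 0)
    p=np.argwhere(l==i)[:,::-1]; P=np.array([cast(d,q,.108)[:2] for q in p]); m=P.mean(0);u,sv,vt=np.linalg.svd(P-m)
    print("  mark",m.round(4),"dir deg",np.degrees(np.arctan2(vt[0,1],vt[0,0])).round(1), "ext",np.ptp((P-m)@vt[0]).round(4),np.ptp((P-m)@vt[1]).round(4))
    H=np.array([cast(d,q,.108)[:2] for q in hh]); 
    obs.append((d,cc[i]))
print(tri(obs))
# screws: stand yaw
for k in "cde":
    d=D[k]; im=d["color"]; 
    g=cv2.cvtColor(im,cv2.COLOR_BGR2GRAY)
    m=((g<130)).astype(np.uint8); n,l,s,cc=cv2.connectedComponentsWithStats(m)
    L=[cast(d,cc[i],.064)[:2] for i in range(1,n) if 25<s[i][4]<130 and .7<s[i][2]/s[i][3]<1.4]
    print(k,np.round(L,4).tolist())
E
```

```text
c [(1, array([286, 261,   1,   1,   1], dtype=int32), array([286., 261.])), (2, array([250, 268,   1,   2,   2], dtype=int32), array([250. , 268.5])), (3, array([248, 285,  15,   5,  36], dtype=int32), array([254.9, 286.6]))]
  mark [ 0.623  -0.0941] dir deg 102.2 ext 0.0132 0.0028
d [(1, array([323, 228,   2,   2,   2], dtype=int32), array([323.5, 228.5])), (2, array([291, 236,   1,   1,   1], dtype=int32), array([291., 236.])), (3, array([292, 248,  13,   5,  35], dtype=int32), array([298. , 250.2])), (4, array([307, 253,   1,   1,   1], dtype=int32), array([307., 253.]))]
  mark [ 0.6229 -0.0943] dir deg -76.7 ext 0.0132 0.0029
e [(1, array([258, 230,   1,   1,   1], dtype=int32), array([258., 230.])), (2, array([226, 236,   1,   2,   2], dtype=int32), array([226. , 236.5])), (3, array([222, 250,  13,   4,  33], dtype=int32), array([228.2, 251.5])), (4, array([254, 251,   1,   1,   1], dtype=int32), array([254., 251.])), (5, array([235, 255,   2,   1,   2], dtype=int32), array([235.5, 255. ])), (6, array([240, 254,   2,   1,   2], dtype=int32), array([240.5, 254. ]))]
  mark [ 0.6
[... 736 characters left out ...]
0.057], [0.4469, -0.2394], [0.4894, -0.371], [0.496, -0.2739], [0.499, 0.1528], [0.5049, -0.268], [0.5141, -0.2889], [0.5219, 0.0735], [0.5452, -0.3415], [0.5709, 0.0714], [0.6048, 0.0799], [0.6342, 0.0577], [0.635, -0.2387], [0.6737, -0.3499]]
e [[0.3841, 0.0063], [0.3837, 0.0862], [0.3908, 0.0435], [0.3948, -0.2067], [0.3905, 0.1794], [0.3965, -0.2414], [0.405, -0.1964], [0.4065, 0.0872], [0.404, 0.2178], [0.4056, 0.0039], [0.4145, -0.1474], [0.4262, -0.2639], [0.4301, -0.2142], [0.4373, 0.1737], [0.4369, 0.2361], [0.4472, -0.2394], [0.4459, 0.0569], [0.4959, -0.2632], [0.5218, 0.084], [0.545, -0.3322], [0.571, 0.0817], [0.5861, 0.1879], [0.6044, 0.0905], [0.635, -0.2386], [0.634, 0.0575]]
```

```bash
python3 - <<'E'
from h import *
import pickle
D=pickle.load(open("D1.pkl","rb"))
d=D["c"]
f=lambda x,y:(225+x/5,235+y/5)
for n,p in dict(farL=(127,283),farR=(335,240),leftcorner=(112,265)).items(): print(n,cast(d,f(*p),.108).round(4))
f2=lambda x,y:(225+x/5,235+y/5)
t=manip.get_image("top")
for uv in [(298,157.6),(330,160),(317.4,159.5),(281,160),(352,178)]: print(uv,cast(t,uv,0.02).round(3))
for yaw in [1.77,np.pi,1.6]:
    print(manip.inverse_kinematics([0.62,-0.08,0.083],down(yaw)), manip.inverse_kinematics([0.62,-0.08,0.2],down(yaw)))
o=manip.get_obs();print(o["joint_pos"],o["clock"])
E
```

```text
farL [ 0.6283 -0.0985  0.108 ]
farR [ 0.619 -0.059  0.108]
leftcorner [ 0.6245 -0.1013  0.108 ]
(298, 157.6) [0.747 0.017 0.02 ]
(330, 160) [ 0.774 -0.12   0.02 ]
(317.4, 159.5) [ 0.761 -0.066  0.02 ]
(281, 160) [0.715 0.085 0.02 ]
(352, 178) [ 0.714 -0.232  0.02 ]
[-0.26245512  0.46507659 -0.0721673   1.03355244  0.          1.10913754] [-0.26245512  0.4000593   0.1310107   1.30174772  0.          1.10913754]
[-0.26245512  0.46507659 -0.0721673   1.03355244  0.         -0.26245512] [-0.26245512  0.4000593   0.1310107   1.30174772  0.         -0.26245512]
[-0.26245512  0.46507659 -0.0721673   1.03355244  0.          1.27913754] [-0.26245512  0.4000593   0.1310107   1.30174772  0.          1.27913754]
[-2.38103030e-01  2.70626858e-01  1.90159562e-01  1.49085919e+00
 -1.97739269e-04 -2.38580947e-01] 7.8083
```

```bash
python3 - <<'E'
from h import *
c=np.array([0.619,-0.080]); th=np.radians(102)
manip.gripper_to(0.05)
manip.goto([*c,0.2],down(th))
print("contact",manip.servo_line([*c,0.084],rate=0.08,contact_N=8),manip.get_obs()["position"])
manip.gripper_to(0.0,60)
o=manip.get_obs();print(o["finger_gap"],o["contact_force"],o["wrist_torque"],o["clock"])
snap("wrist","g1")
E
```

```text
contact False [ 0.6192747  -0.08006208  0.08451834]
0.034103437295289946 [-0.72579383  0.49293982  5.22251771] [ 0.18413832  0.14451548 -0.05245096] 11.375
```

View pics/g1.png

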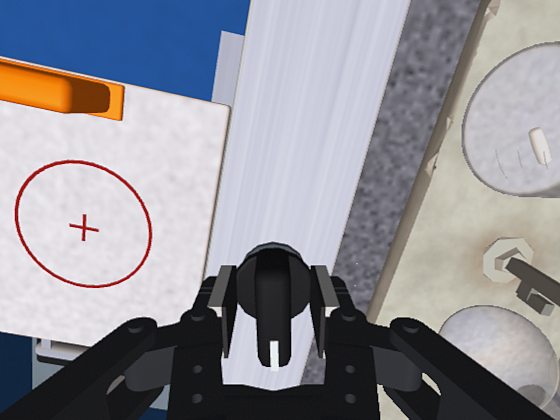

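```bash
python3 - <<'E'
from h import *
c=np.array([0.619,-0.080]); th=np.radians(102)
manip.gripper_to(0.05)
manip.servo_line([*c,0.0945],rate=0.08)
manip.gripper_to(0.0,60)
o=manip.get_obs();print(o["finger_gap"],o["contact_force"],o["wrist_torque"],o["position"],o["clock"])
snap("wrist","g2")
E
```

```text
0.012682104283401264 [ 2.75289297  1.48074259 -0.15524556] [ 0.26846974 -0.5655975   0.01466158] [ 0.61936923 -0.07988758  0.09450933] 12.4333
```

View pics/g2.png

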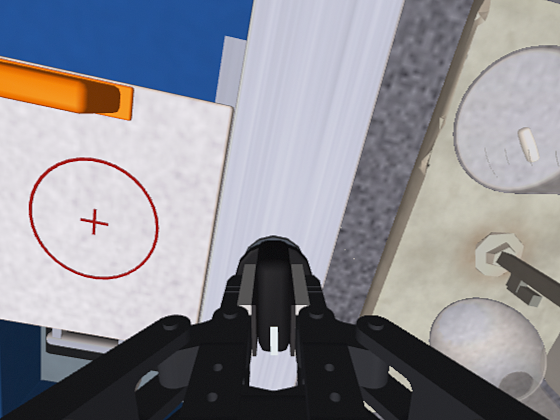

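```bash
python3 - <<'E'
from h import *
c=np.array([0.619,-0.080]); th=np.radians(102)
a=th
while a<th+1.6:
    a+=0.15
    manip.goto([*c,0.0945],down(a))
    o=manip.get_obs(); print(round(a,2),o["wrist_torque"].round(2),o["contact_force"].round(1),o["joint_pos"][5].round(3),round(o["clock"],2),round(o["finger_gap"],4))
    if a>th+0.4 and abs(o["wrist_torque"][2])>0.9: break
snap("wrist","g3")
E
```

```text
1.93 [ 0.22 -0.45  0.23] [ 2.8  0.9 -0.3] 0.952 12.75 0.0128
2.08 [ 0.   -0.12  0.24] [1.2 0.  0.2] 0.805 13.02 0.0126
2.23 [-0.25  0.26  0.12] [-1.  -1.7  0.9] 0.656 13.28 0.0124
2.38 [-0.64  0.74  0.23] [-3.  -1.8  2. ] 0.506 13.55 0.0128
2.53 [-0.87  0.87  0.14] [-3.6 -3.9  3. ] 0.355 13.82 0.0128
2.68 [-1.09  0.99  0.17] [-5.1 -4.9  2.4] 0.205 14.08 0.0126
2.83 [-1.33  1.06  0.12] [-5.  -5.8  2.4] 0.055 14.35 0.0128
2.98 [-1.56  1.1   0.11] [-5.  -7.6  3.7] -0.095 14.62 0.0128
3.13 [-1.75  1.12  0.18] [-5.2 -7.5  3. ] -0.245 14.88 0.0128
3.28 [-1.28  0.8  -2.98] [-4.6 -6.   2.6] -0.391 15.15 0.0127
```

View pics/g3.png

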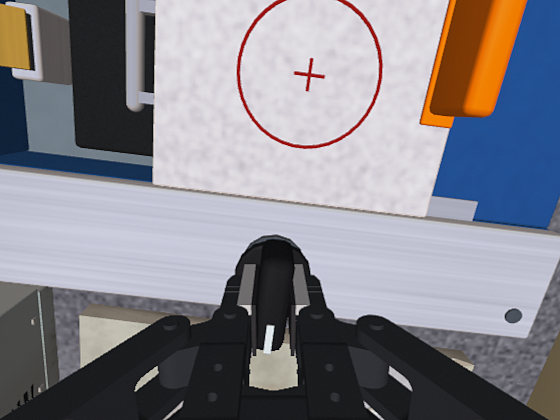

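```bash
python3 - <<'E'
from h import *
import pickle
c=np.array([0.619,-0.080])
manip.goto([*c,0.0945],down(3.17))
manip.gripper_to(0.05)
o=manip.get_obs();print(o["contact_force"])
manip.servo_line([*c,0.17],rate=0.15)
D=pickle.load(open("D1.pkl","rb"))
obs=[]
for k in "abcde":
    d=D[k]; im=d["color"].astype(int); hsv=cv2.cvtColor(d["color"],cv2.COLOR_BGR2HSV)
    m=((hsv[...,0]>8)&(hsv[...,0]<18)&(hsv[...,1]>200)&(hsv[...,2]>225)).astype(np.uint8)
    n,l,s,cc=cv2.connectedComponentsWithStats(m)
    for i in range(1,n):
        if s[i][4]>150: 
            p=np.argwhere(l==i)[:,::-1].astype(np.float32); r=cv2.minAreaRect(p)
            print(k,s[i],cc[i].round(1),np.round(r[0],1),np.round(r[1],1),cast(d,r[0],.098).round(4)); obs.append((d,r[0]))
print(tri(obs))
E
```

```text
[-0.14810424  0.40392812 -0.15575439]
a [272 205  13  58 273] [277.4 234.3] [278.  233.5] [57. 12.] [ 0.5035 -0.0152  0.098 ]
b [399 214  17  49 175] [404.5 238.8] [406.7 238.1] [11.2 49.1] [ 0.5074 -0.0152  0.098 ]
c [338 137  15  56 322] [344.3 164.5] [344.6 164.4] [12.3 55.3] [ 0.5083 -0.0147  0.098 ]
d [370 107  19  57 235] [379.8 134.3] [379.9 134.7] [56.1 17.9] [ 0.5059 -0.0165  0.098 ]
e [297 109  17  57 257] [305.2 141.2] [305.3 137. ] [14.8 56.6] [ 0.5067 -0.0161  0.098 ]
(array([ 0.50679108, -0.01516477,  0.09588252]), [np.float64(0.002362459601629451), np.float64(0.0014826092003737228), np.float64(0.0019789772130337246), np.float64(0.0009978034180745127), np.float64(0.0007433930692459807)])
```

```bash
python3 - <<'E'
from h import *
p=np.array([0.5085,-0.0145]); q=down(np.pi+0.003)
manip.goto([*p,0.17],q)
print(manip.servo_line([*p,0.079],rate=0.1,contact_N=8))
manip.gripper_to(0.0,70)
o=manip.get_obs();print(o["finger_gap"],o["contact_force"],o["position"],o["clock"])
f0=o["contact_force"]
y=p[1]
hit=manip.servo_line([p[0]+0.0003,y-0.130,0.079],rate=0.06,contact_N=24)
o=manip.get_obs();print(hit,o["finger_gap"],o["contact_force"],o["position"],o["clock"])
E
```

```text
False
0.011342383518447872 [-2.27149033  0.03298681  5.44359315] [ 0.50873015 -0.01459824  0.07952385] 18.6417
True 0.010701111836398618 [0.5514253  7.32492627 5.81262377] [ 0.50889266 -0.09002916  0.07960454] 19.9417
```

```bash
python3 - <<'E'
from h import *
for i in range(4):
    o=manip.get_obs(); p=o["position"]
    hit=manip.servo_line([0.5088,p[1]-0.02,0.0795],rate=0.04,contact_N=32)
    o=manip.get_obs();print(hit,o["contact_force"].round(1),o["position"].round(4),o["clock"],o["finger_gap"])
snap("wrist","gt1")
E
```

```text
True [0.7 6.2 4.4] [ 0.5089 -0.0899  0.0797] 20.2083 0.010834533862089437
True [1.3 8.2 4.4] [ 0.5089 -0.0899  0.0797] 20.475 0.010667441964778134
True [2.  8.2 5.2] [ 0.5089 -0.0899  0.0798] 20.75 0.01065546626377213
True [2.4 9.1 4.1] [ 0.5089 -0.0898  0.0798] 21.025 0.01062746383813896
```

View pics/gt1.png

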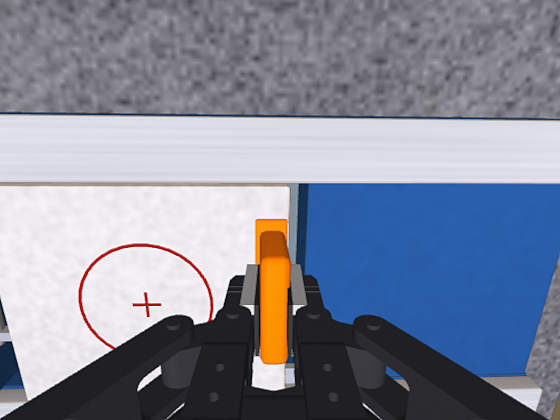

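```bash
python3 - <<'E'
from h import *
import pickle
manip.gripper_to(0.05)
manip.servo_line([0.5088,-0.09,0.2],rate=0.2)
manip.goto([0.50,-0.20,0.22],down(np.pi)); d=snap("wrist","gt2"); 
manip.goto([0.50,-0.13,0.22],down(np.pi)); e=snap("wrist","gt3"); 
pickle.dump((d,e),open("D2.pkl","wb"));print(manip.get_obs()["clock"])
E
```

```text
23.2917
```

View pics/gt2.png

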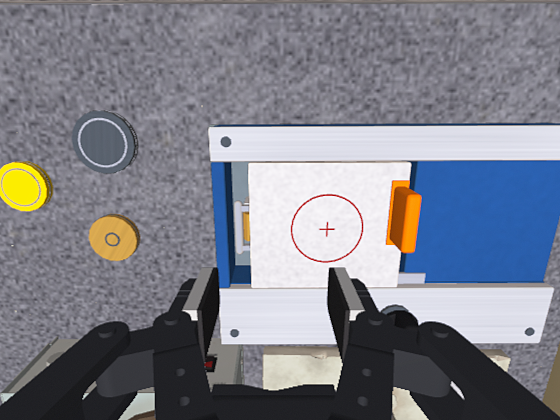

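View pics/gt3.png

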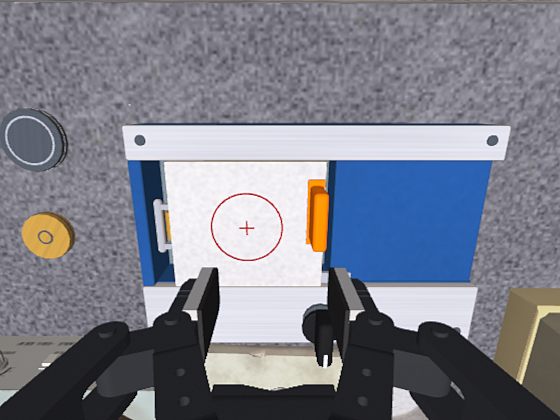

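```bash
python3 - <<'E'
import pickle; from h import *
d,e=pickle.load(open("D2.pkl","rb"))
a=cv2.resize(d["color"][190:265,200:290],None,fx=8,fy=8,interpolation=cv2.INTER_NEAREST)[:, :400]
D=pickle.load(open("D1.pkl","rb"))
b=cv2.resize(D["a"]["color"][200:275,70:160],None,fx=8,fy=8,interpolation=cv2.INTER_NEAREST)[:,:400]
x=cv2.resize(d["color"][195:265,230:280],None,fx=8,fy=8,interpolation=cv2.INTER_NEAREST)
y=cv2.resize(e["color"][195:265,150:195],None,fx=8,fy=8,interpolation=cv2.INTER_NEAREST)
cv2.imwrite("pics/cz.png",np.hstack([x,y]))
for n,dd,uv in [("now",d,(326.8,229)),("now",e,(246.5,228)),("cat0",D["c"],(134,173)),("cat0",D["d"],(186,149)),("cat_now",d,(247,224)),("cat_now",e,(168,225))]: print(n,cast(dd,uv,.064).round(4))
E
```

```text
now [ 0.5249 -0.1507  0.064 ]
now [ 0.5251 -0.151   0.064 ]
cat0 [ 0.5227 -0.214   0.064 ]
cat0 [ 0.523  -0.2144  0.064 ]
cat_now [ 0.52  -0.223  0.064]
cat_now [ 0.5225 -0.2221  0.064 ]
```

View pics/cz.png

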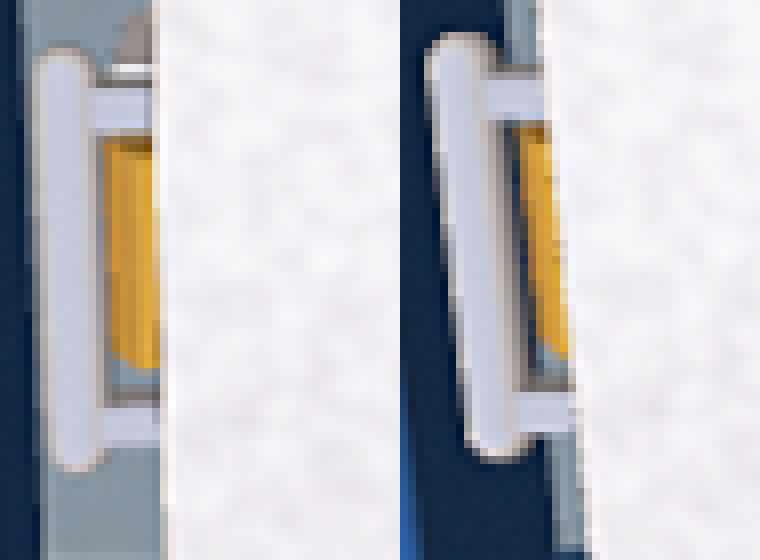

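```bash
python3 - <<'E'
from h import *
c=np.array([0.619,-0.081]); th=3.16
manip.gripper_to(0.05)
manip.goto([*c,0.17],down(th))
print(manip.servo_line([*c,0.0945],rate=0.1,contact_N=8))
manip.gripper_to(0.0,60)
o=manip.get_obs();print(o["finger_gap"],o["contact_force"].round(1),o["wrist_torque"].round(2))
a=th
while a>th-1.75:
    a-=0.13
    manip.goto([*c,0.0945],down(a))
    o=manip.get_obs(); print(round(a,2),o["wrist_torque"].round(2),o["contact_force"].round(1),o["joint_pos"][5].round(3),round(o["clock"],2),round(o["finger_gap"],4))
    if a<th-1 and abs(o["wrist_torque"][2])>1.2: break
snap("wrist","g4")
manip.goto([*c,0.0945],down(a+0.06))
manip.gripper_to(0.05)
manip.servo_line([*c,0.17],rate=0.2)
manip.goto([0.50,-0.12,0.24],down(np.pi)); d=snap("wrist","g5")
print(manip.get_obs()["clock"])
E
```

```text
False
0.012508020144317823 [-1.3 -2.6  6.5] [-0.62  0.29 -0.41]
3.03 [-0.54  0.28 -0.13] [-1.4 -3.2  5.8] -0.152 25.69 0.0132
2.9 [-0.44  0.28 -0.15] [-1.  -2.3  5.5] -0.022 25.94 0.0131
2.77 [-0.36  0.22 -0.17] [-0.9 -2.1  6.3] 0.108 26.19 0.013
2.64 [-0.36  0.2  -0.15] [-1.1 -1.8  5.5] 0.238 26.44 0.0125
2.51 [-0.3   0.2  -0.06] [-0.7 -1.9  6. ] 0.368 26.69 0.0126
2.38 [-0.24  0.06 -0.13] [ 0.4 -1.4  4.2] 0.498 26.94 0.0129
2.25 [-0.16 -0.03 -0.16] [ 0.4 -1.   5.9] 0.628 27.19 0.0126
2.12 [-0.15 -0.08 -0.12] [-0.7 -1.7  5.4] 0.757 27.44 0.0127
1.99 [-0.11 -0.13 -0.09] [ 0.4 -1.8  4.4] 0.887 27.69 0.0126
1.86 [-0.1  -0.17 -0.13] [ 1.4 -0.4  5.6] 1.016 27.94 0.0123
1.73 [-0.11 -0.24 -0.03] [ 1.3 -0.1  5.2] 1.146 28.19 0.0129
1.6 [ 0.04 -0.14  1.92] [0.2 1.5 6.8] 1.273 28.44 0.0128
31.1917
```

View pics/g4.png

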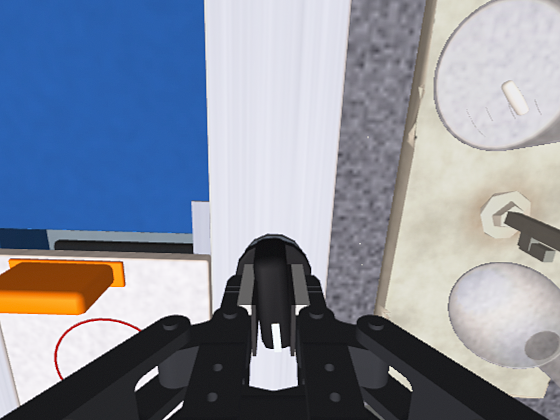

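View pics/g5.png

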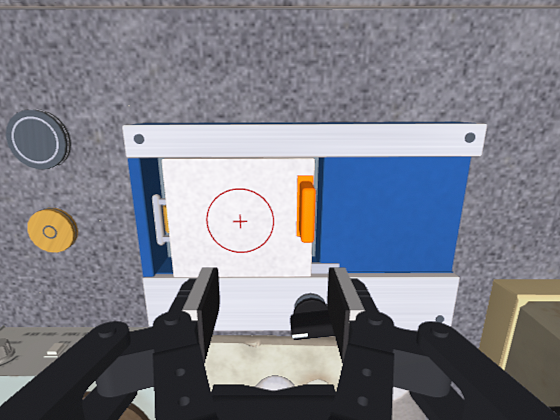

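```bash
cat >> h.py <<'E'
def blobs(d,col,amin=300):
    hsv=cv2.cvtColor(d["color"],cv2.COLOR_BGR2HSV).astype(int);H,S,V=hsv[...,0],hsv[...,1],hsv[...,2]
    m={"yellow":(H>24)&(H<36)&(S>150)&(V>120),"brass":(H>12)&(H<24)&(S>110)&(V>90),"green":(H>45)&(H<80)&(S>120),
       "red":((H<6)|(H>174))&(S>150)&(V>90),"base":(H>95)&(H<115)&(S>35)&(V<120)}[col].astype(np.uint8)
    m=cv2.morphologyEx(m,cv2.MORPH_OPEN,np.ones((3,3))) if col!="gring" else m
    if col=="base": m=cv2.morphologyEx(m,cv2.MORPH_CLOSE,np.ones((7,7)))
    cs,_=cv2.findContours(m,cv2.RETR_EXTERNAL,cv2.CHAIN_APPROX_NONE); out=[]
    for c in cs:
        h=cv2.convexHull(c); a=cv2.contourArea(h)
        if a<amin or len(c)<5 or cv2.contourArea(c)/a<0.9: continue
        (x,y),(w,hh),_=cv2.fitEllipse(c)
        if min(w,hh)/max(w,hh)<0.75: continue
        if h[:,0,0].min()<2 or h[:,0,0].max()>557 or h[:,0,1].min()<2: continue
        M=cv2.moments(h); uv=(M["m10"]/M["m00"],M["m01"]/M["m00"])
        P=np.array([cast(d,p,.006)[:2] for p in h[:,0]]); dia=2*np.sqrt(cv2.contourArea(P.astype(np.float32)*1000)/np.pi)
        out.append((uv,dia,cast(d,uv,.006)))
    return out
E
python3 - <<'E'
from h import *
import pickle
D=[]
manip.gripper_to(0.08)
for i,p in enumerate([[0.50,-0.34,0.28],[0.44,-0.44,0.28]]):
    manip.goto(p,down(np.pi)); D.append(snap("wrist",f"r{i}"))
pickle.dump(D,open("D3.pkl","wb")); print(manip.get_obs()["clock"])
for col in ["yellow","brass","base","red"]:
    B=[blobs(d,col) for d in D]
    for b in B: print(col,[(np.round(x[0],1).tolist(),round(x[1],1),x[2].round(4).tolist()) for x in b])
    o=[(d,b[0][0]) for d,b in zip(D,B) if len(b)==1]
    if len(o)==2: print("   tri",tri(o)[0].round(4))
E
```

```text
33.1333
yellow [([172.4, 174.1], np.float64(50.5), [0.4972, -0.4602, 0.006])]
yellow [([256.8, 221.5], np.float64(50.6), [0.4981, -0.4589, 0.006])]
   tri [ 0.4963 -0.4587  0.0112]
brass [([245.1, 219.0], np.float64(51.7), [0.5546, -0.3731, 0.006])]
brass [([322.8, 262.2], np.float64(52.1), [0.5548, -0.3724, 0.006])]
   tri [ 0.5537 -0.3728  0.0086]
base [([247.2, 135.9], np.float64(60.4), [0.4519, -0.3682, 0.006])]
base [([331.1, 186.4], np.float64(59.7), [0.4526, -0.3669, 0.006])]
   tri [ 0.4515 -0.3678  0.011 ]
red []
red []
```

View pics/r0.png

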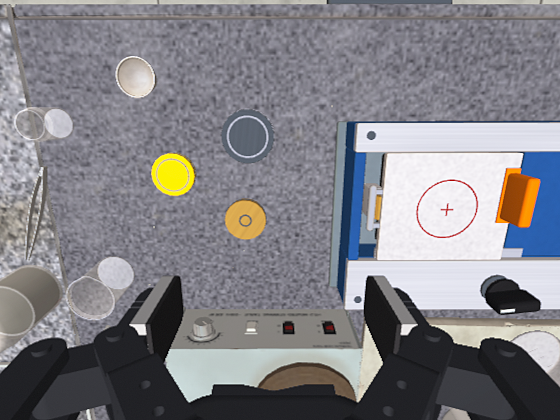

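View pics/r1.png

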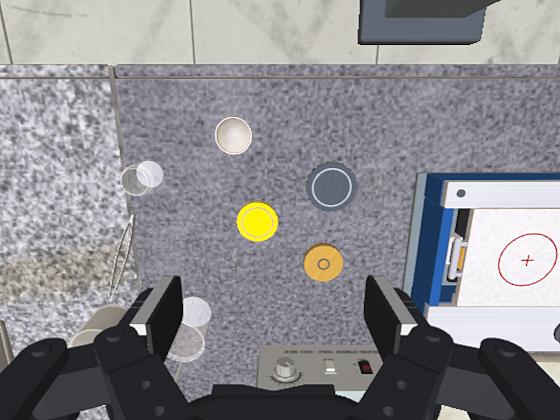

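```bash
cat >> h.py <<'E'
def pick(xy,opn,newtons=45,yaw=np.pi/2,zmin=0.0085):
    manip.gripper_to(opn)
    manip.goto([*xy,0.12],down(yaw))
    hit=manip.servo_line([*xy,zmin],rate=0.08,contact_N=5)
    z=manip.get_obs()["position"][2]
    if hit: 
        manip.servo_line([*xy,z+0.002],rate=0.05)
    o0=manip.get_obs()
    manip.gripper_to(0.0,newtons)
    o=manip.get_obs(); print("pick hit",hit,"z",round(z,4),"gap",round(o["finger_gap"],4),"F",o0["contact_force"].round(1),o["contact_force"].round(1),"pos",o["position"].round(4),"t",round(o["clock"],2))
    return o
E
python3 - <<'E'
from h import *
o=pick([0.4515,-0.3677],0.076,60)
p=o["position"]
manip.servo_line([p[0],p[1],0.12],rate=0.1)
o=manip.get_obs();print(o["finger_gap"],o["contact_force"].round(1),o["clock"])
snap("wrist","p1")
E
```

```text
pick hit False z 0.009 gap 0.0587 F [ 0.9 -0.2  0. ] [-1.5  1.7  9.2] pos [ 0.4517 -0.368   0.0097] t 36.67
0.058929370780901734 [ 0.4 -0.1 -2.1] 37.9417
```

View pics/p1.png

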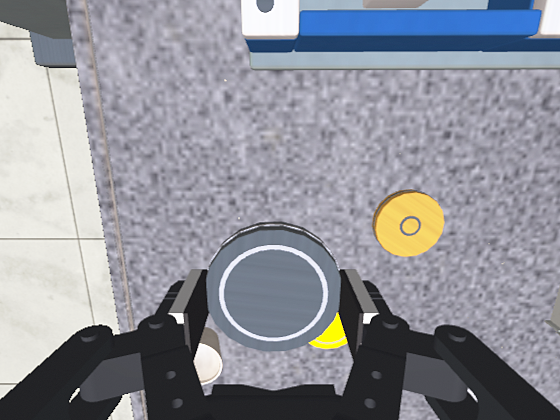

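```bash
cat >> h.py <<'E'
def ring(d):
    im=d["color"].astype(int); m=((im[...,2]-im[...,1]>45)&(im[...,2]-im[...,0]>45)&(abs(im[...,1]-im[...,0])<25)).astype(np.uint8)
    n,l,s,c=cv2.connectedComponentsWithStats(m,connectivity=8)
    for i in range(1,n):
        x,y,w,h,a=s[i]
        if 40<w<160 and 40<h<160 and 0.7<w/h<1.4 and a<0.35*w*h:
            return cv2.fitEllipse(np.argwhere(l==i)[:,::-1].astype(np.float32))
E
python3 - <<'E'
from h import *
import pickle
D=pickle.load(open("D3.pkl","rb"))+list(pickle.load(open("D2.pkl","rb")))
obs=[]
for d in D:
    r=ring(d)
    if r: obs.append((d,r[0])); print(cast(d,r[0],.064).round(4),np.round(r[1],1))
print(tri(obs)[0].round(4))
d=manip.get_image("wrist"); o=manip.get_obs()
b=blobs(d,"base"); zt=o["position"][2]-.0037
for x in b: print(x[0],x[1],cast(d,x[0],zt).round(4),cast(d,(272.5,289.5),zt+.006).round(4),o["position"])
E
```

```text
[ 0.5237 -0.1507  0.064 ] [53.9 63.2]
[ 0.5238 -0.1504  0.064 ] [47.8 61.5]
[ 0.5238 -0.151   0.064 ] [66.3 71.5]
[ 0.5238 -0.1511  0.064 ] [66.5 70.8]
[ 0.5235 -0.151   0.0647]
```

```bash
python3 - <<'E'
from h import *
o=manip.get_obs(); d=manip.get_image("wrist")
g=cv2.cvtColor(d["color"],cv2.COLOR_BGR2GRAY)
m=(g>150).astype(np.uint8); n,l,s,c=cv2.connectedComponentsWithStats(m,connectivity=8)
for i in range(1,n):
    x,y,w,h,a=s[i]
    if 80<w<140 and 70<h<130 and 210<x<230:
        e=cv2.fitEllipse(np.argwhere(l==i)[:,::-1].astype(np.float32)); print(s[i],np.round(e[0],1),np.round(e[1],1),cast(d,e[0],o["position"][2]+.0023).round(4),o["position"].round(4))
manip.goto([0.5237,-0.1507,0.16],down(np.pi/2))
o=manip.get_obs(); print(o["finger_gap"],o["position"],o["contact_force"])
snap("wrist","p2"); snap("side","p2s")
E
```

```text
[ 219  245  110   97 1542] [273.  292.9] [ 92.4 104.4] [ 0.4514 -0.3672  0.1216] [ 0.4515 -0.3677  0.1193]
0.058580559348730965 [ 0.52364304 -0.15147294  0.15978027] [ 0.27161527  0.77280444 -3.07474447]
```

View pics/p2.png

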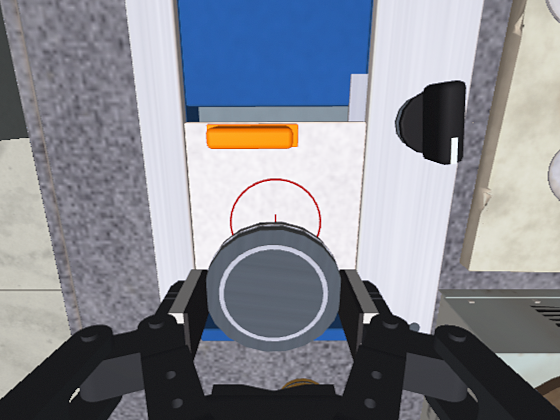

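```bash
cat >> h.py <<'E'
def place(xy,ztcp,yaw=np.pi/2,opn=None):
    hit=manip.servo_line([*xy,ztcp+0.01],rate=0.1,contact_N=5)
    if not hit: hit=manip.servo_line([*xy,ztcp-0.002],rate=0.02,contact_N=4)
    o=manip.get_obs(); print("place hit",hit,o["position"].round(4),o["contact_force"].round(1),round(o["finger_gap"],4))
    manip.gripper_to(opn or min(o["finger_gap"]+0.018,0.085)); manip.dwell(0.1)
    p=manip.get_obs()["position"]
    manip.servo_line([p[0],p[1],p[2]+0.09],rate=0.15)
    print("t",round(manip.get_obs()["clock"],2))
E
python3 - <<'E'
from h import *
place([0.5237,-0.1507],0.0737)
d=manip.get_image("wrist"); 
manip.goto([0.52,-0.15,0.24],down(np.pi)); snap("wrist","q1")
E
```

```text
place hit True [ 0.5237 -0.1506  0.0737] [-0.7 -0.2  5.5] 0.0586
t 41.72
```

View pics/q1.png

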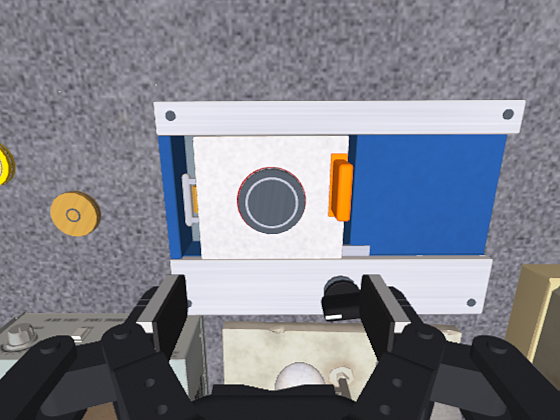

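```bash
python3 - <<'E'
from h import *
import pickle
D=pickle.load(open("D3.pkl","rb")); print([cast(D[1],uv,.02).round(3) for uv in [(233,135),(150,175)]])
o=pick([0.4968,-0.4592],0.066,45)
p=o["position"]
manip.servo_line([p[0],p[1],0.14],rate=0.12)
o=manip.get_obs();print(o["finger_gap"],o["contact_force"].round(1),o["clock"])
snap("wrist","p3")
E
```

```text
[array([ 0.39 , -0.484,  0.02 ]), array([ 0.436, -0.583,  0.02 ])]
pick hit False z 0.0091 gap 0.05 F [-0.3  0.3 -0.5] [-0.4  1.4  5.5] pos [ 0.497  -0.4595  0.0095] t 46.58
0.049803469346114224 [ 0.1 -0.8 -0. ] 47.825
```

View pics/p3.png

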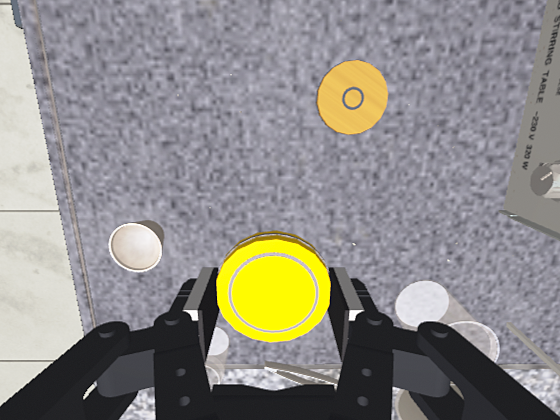

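```bash
cat >> h.py <<'E'
RING=np.array([0.5237,-0.1507])
def held(col):
    d=manip.get_image("wrist"); o=manip.get_obs()
    b=[x for x in blobs(d,col,2000) if abs(x[0][0]-273)<30 and x[0][1]>240]
    if not b: print("held: none",o["finger_gap"]); return None
    X=cast(d,b[0][0],o["position"][2]-.0037); e=X[:2]-o["position"][:2]
    print("held px",np.round(b[0][0],1),"offset mm",(e*1000).round(1),"gap",round(o["finger_gap"],4)); return e
def carry(col,n,yaw=np.pi/2):
    """n = discs already in stack"""
    z=0.064+0.012*n+0.0097
    manip.goto([*RING,z+0.05],down(yaw)); e=held(col)
    if e is None or np.linalg.norm(e)>0.006: print("STOP"); return False
    place(RING-e,z); return True
E
python3 - <<'E'
from h import *
print(held("yellow"))
print(carry("yellow",1))
manip.goto([0.50,-0.15,0.26],down(np.pi)); d=snap("wrist","q2"); print(blobs(d,"yellow"),blobs(d,"brass"))
snap("top","t2")
E
```

```text
held px [273.  290.2] offset mm [-0.2 -1.5] gap 0.0497
[-0.00016628 -0.00148329]
held px [272.9 290.3] offset mm [-0.1 -1.4] gap 0.0495
place hit True [ 0.5238 -0.1493  0.0854] [-0.3  0.2  4.8] 0.0498
t 51.4
True
[((273.49064214262665, 220.09914488544692), np.float64(63.43682400497896), array([ 0.54912611, -0.14831957,  0.006     ]))] [((64.22201630837658, 235.51655547319), np.float64(52.30354776174313), array([ 0.56872732, -0.40407573,  0.006     ]))]
```

View pics/q2.png

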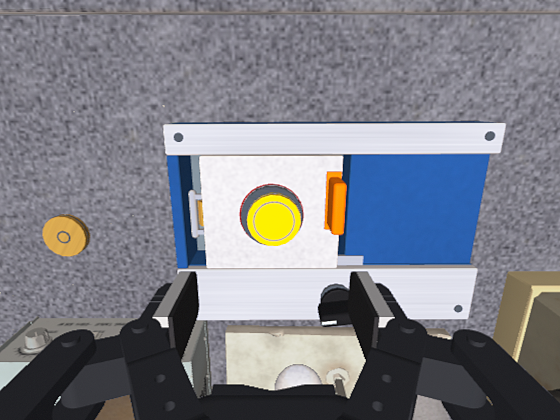

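View pics/t2.png

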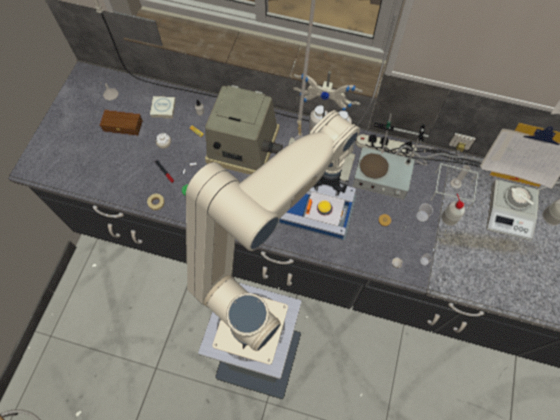

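```bash
python3 - <<'E'
from h import *
import pickle
d=manip.get_image("wrist"); b=blobs(d,"yellow"); print("yellow on stack",cast(d,b[0][0],.082).round(4))
manip.gripper_to(0.066)
D=[]
for i,p in enumerate([[0.42,0.33,0.26],[0.40,0.40,0.26]]):
    manip.goto(p,down(np.pi)); D.append(snap("wrist",f"l{i}"))
print(manip.get_obs()["clock"])
for col in ["red","green"]:
    B=[blobs(d,col) for d in D]
    for b in B: print(col,[(np.round(x[0],1).tolist(),round(x[1],1),x[2].round(4).tolist()) for x in b])
    o=[(d,b[0][0]) for d,b in zip(D,B) if len(b)>=1]
    if len(o)==2: print("   tri",tri(o)[0].round(4))
E
```

```text
yellow on stack [ 0.5244 -0.1485  0.082 ]
55.45
red [([275.4, 180.6], np.float64(51.4), [0.4219, 0.3331, 0.006])]
red [([214.8, 197.9], np.float64(51.7), [0.422, 0.3324, 0.006])]
   tri [0.421  0.3331 0.01  ]
green [([358.0, 222.1], np.float64(51.6), [0.4728, 0.4332, 0.006])]
green [([298.5, 238.4], np.float64(51.5), [0.4731, 0.4325, 0.006])]
   tri [0.4716 0.4322 0.0097]
```

View pics/l1.png

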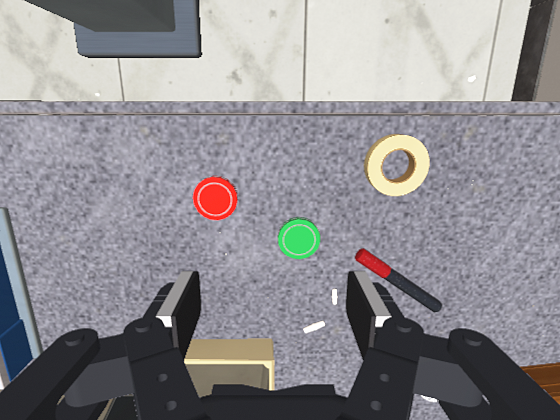

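```bash
cat >> h.py <<'E'
def carry(col,n,yaw=np.pi/2):
    z=0.064+0.012*n+0.0097
    manip.goto([*RING,z+0.05],down(yaw)); e=held(col)
    if e is None or np.linalg.norm(e)>0.005: print("STOP"); return False
    place(RING,z); return True
E
python3 - <<'E'
from h import *
o=pick([0.4216,0.3330],0.066,45)
p=o["position"]
manip.servo_line([p[0],p[1],0.15],rate=0.12)
e=held("red")
if e is not None and np.linalg.norm(e)<.005:
    manip.goto([0.45,0.1,0.2],down(np.pi/2)); e=held("red")
    print(carry("red",2))
manip.goto([0.50,-0.15,0.26],down(np.pi)); d=snap("wrist","q3"); b=blobs(d,"red"); print([cast(d,x[0],.094).round(4) for x in b])
E
```

```text
pick hit False z 0.009 gap 0.0494 F [-0.1  0.2  0.1] [-3.3 -1.2  7. ] pos [0.4218 0.3331 0.0094] t 58.81
held px [273.  290.4] offset mm [-0.1 -1.7] gap 0.0496
held px [273.  290.4] offset mm [-0.1 -2. ] gap 0.0497
held px [273.  290.4] offset mm [-0.2 -1.8] gap 0.0497
place hit True [ 0.5237 -0.1508  0.0974] [-0.5  0.1  5. ] 0.0497
t 64.53
True
[array([ 0.5238, -0.1511,  0.094 ])]
```

View pics/q3.png

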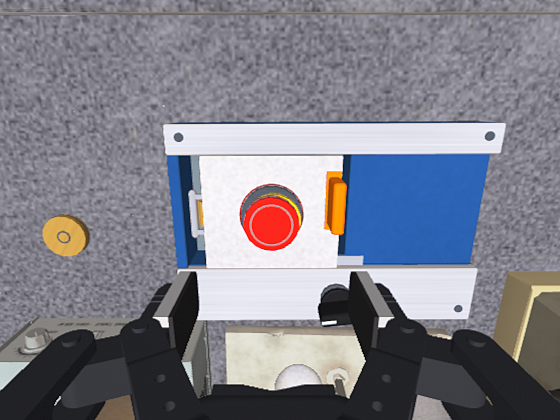

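```bash
python3 - <<'E'
from h import *
manip.gripper_to(0.066)
manip.goto([0.45,0.1,0.2],down(np.pi/2))
o=pick([0.4722,0.4325],0.066,45)
p=o["position"]
manip.servo_line([p[0],p[1],0.17],rate=0.12)
e=held("green")
if e is not None and np.linalg.norm(e)<.005:
    manip.goto([0.45,0.1,0.2],down(np.pi/2)); e=held("green")
    print(carry("green",3))
manip.goto([0.50,-0.15,0.27],down(np.pi)); d=snap("wrist","q4"); b=blobs(d,"green"); print([cast(d,x[0],.106).round(4) for x in b])
snap("side","s4")
D=[]
for i,p in enumerate([[0.53,-0.38,0.27],[0.47,-0.42,0.27]]):
    manip.goto(p,down(np.pi)); D.append(snap("wrist",f"c{i}"))
B=[blobs(d,"brass") for d in D]
for b in B: print([(np.round(x[0],1).tolist(),round(x[1],1),x[2].round(4).tolist()) for x in b])
print(manip.get_obs()["clock"])
E
```

```text
pick hit False z 0.0091 gap 0.0497 F [-0.8 -0.4  0.1] [-0.8 -0.3  4.3] pos [0.4725 0.4327 0.0095] t 71.34
held px [272.9 291. ] offset mm [-0.2 -1.9] gap 0.0498
held px [272.9 291. ] offset mm [-0.2 -2.2] gap 0.0495
held px [272.9 291. ] offset mm [-0.2 -2.2] gap 0.0498
place hit True [ 0.5237 -0.1507  0.1094] [-0.  -0.   5.5] 0.0498
t 77.53
True
[array([ 0.5239, -0.1513,  0.106 ])]
[([253.5, 208.6], np.float64(51.7), [0.5683, -0.4017, 0.006])]
[([286.3, 253.7], np.float64(52.0), [0.5685, -0.4013, 0.006])]
80.4667
```

View pics/q4.png

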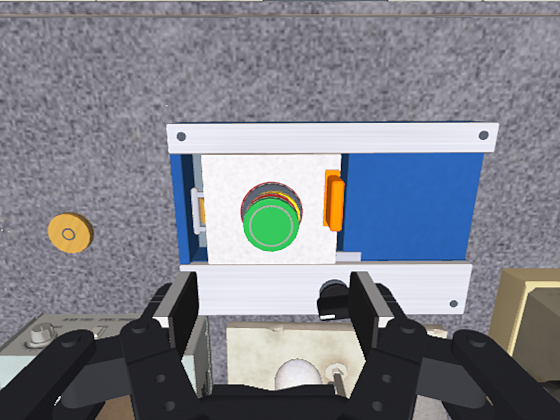

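View pics/c1.png

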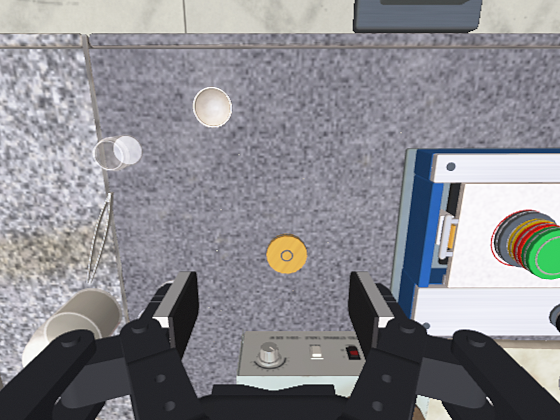

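View pics/s4.png

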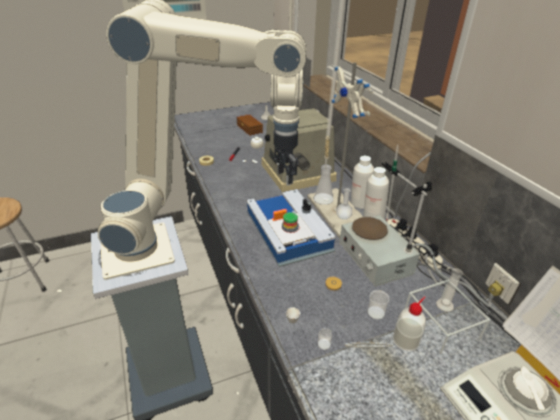

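```bash
python3 - <<'E'
from h import *
d=manip.get_image("wrist"); print(cast(d,(300,330),0.07),cast(d,(268,352),.04),manip.get_obs()["position"])
o=pick([0.5682,-0.4013],0.064,50)
p=o["position"]
manip.servo_line([p[0],p[1],0.18],rate=0.12)
e=held("brass")
if e is not None and np.linalg.norm(e)<.005:
    print(carry("brass",4))
manip.goto([0.50,-0.15,0.29],down(np.pi)); d=snap("wrist","q5"); b=blobs(d,"brass"); print([cast(d,x[0],.118).round(4) for x in b])
print(manip.get_obs()["clock"])
E
```

```text
[ 0.63721634 -0.38651241  0.07      ] [ 0.69253326 -0.42430156  0.04      ] [ 0.47066143 -0.41881232  0.27073507]
pick hit False z 0.0091 gap 0.0492 F [-1.3  0.  -0.5] [-0.3  0.5  4.8] pos [ 0.5685 -0.4016  0.0096] t 84.05
held px [273.  289.9] offset mm [-0.1 -1.4] gap 0.0494
held px [273.1 290. ] offset mm [-0.1 -1.2] gap 0.0494
place hit True [ 0.5237 -0.1507  0.1215] [-1.2  0.6  6.5] 0.0492
t 88.97
True
[array([ 0.5236, -0.1509,  0.118 ])]
90.4417
```

View pics/q5.png

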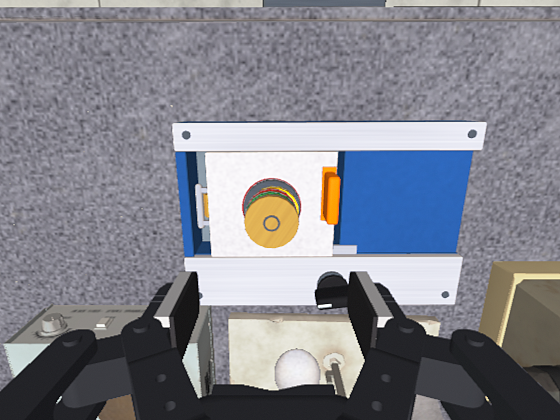

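```bash
python3 - <<'E'
from h import *
manip.goto([0.42,-0.13,0.13],down(np.pi)); d=snap("wrist","f1")
manip.goto([0.40,0.05,0.30],down(np.pi)); t=snap("top","f2"); s=snap("side","f3")
cv2.imwrite("pics/f2z.png",cv2.resize(t["color"][120:280,140:440],None,fx=2.66,fy=2.66,interpolation=cv2.INTER_CUBIC))
cv2.imwrite("pics/f3z.png",cv2.resize(s["color"][180:330,220:420],None,fx=4,fy=4,interpolation=cv2.INTER_CUBIC))
print(manip.get_obs()["clock"])
E
```

```text
92.3167
```

View pics/f1.png

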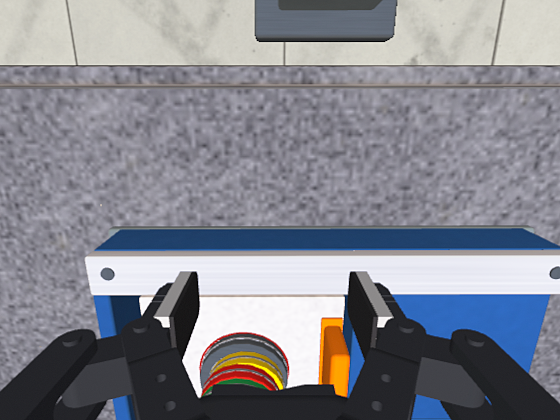

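View pics/f2z.png

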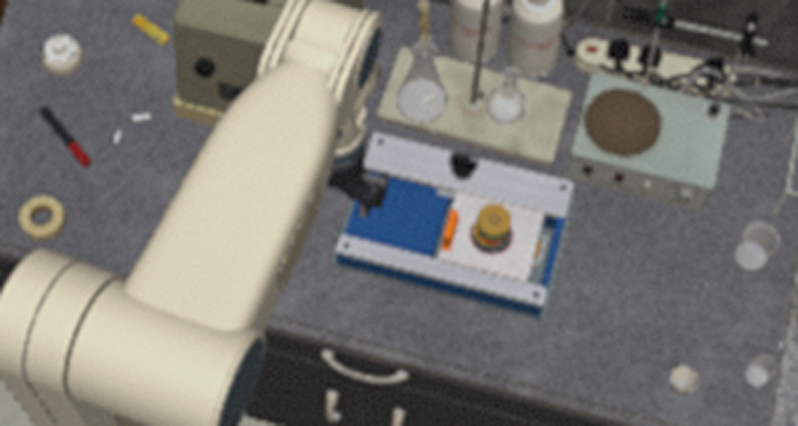

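View pics/f3z.png

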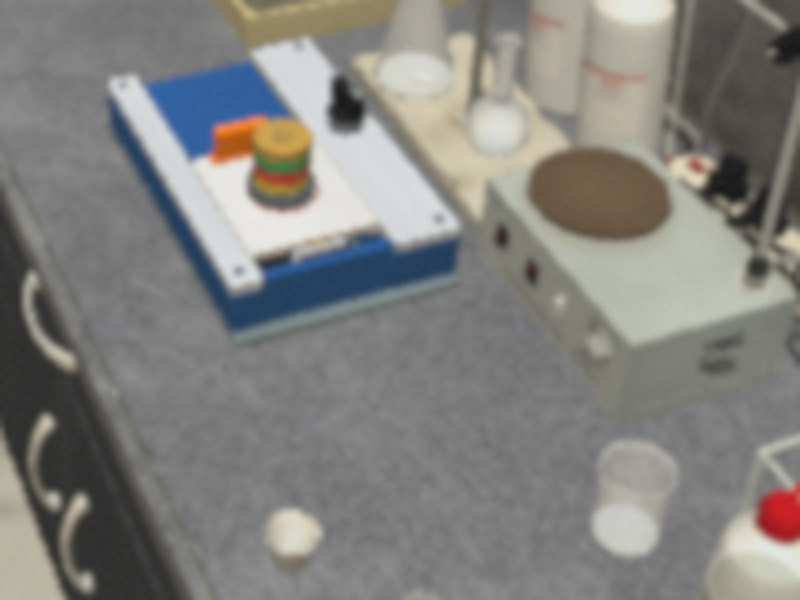

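```bash
python3 - <<'E'
from h import *
o=manip.get_obs(); print(o["contact_force"].round(2),o["clock"])
manip.finish_job()
E
```

```text
[-0.06 -0.2  -0.67] 92.3167
the job is handed in; nothing more can be done
```

The drop stand is ready and I handed the job in at 92 s of the 210 s allowed. No verdict was reported.

**Knob and gate**
- I loosened the knob to its stop, which showed as a jump of about 3 N m in wrist torque.
- I pinched the tab and pushed the gate about 75 mm, until it would not move at 32 N. The picture shows the striker bar past the brass catch, with the catch up behind it. I did not tug the gate back to test the catch.
- I then tightened the knob to its other stop, a jump of about 1.9 N m. The ring stayed at (0.524, -0.151).

**Stack, from the bottom:** base, yellow, red, green, brass cap. I found no white disc in any view.
- **Centring of the samples and cap:** measured from above, red, green and the cap lie within about 1 mm of the ring centre. Yellow is about 2.3 mm off in y.
- **Base disc:** it was within 0.5 mm in the hand before placing, and looked centred afterwards.
- **Heights and flatness:** each disc met its contact at the expected height to within 0.5 mm. The last top and side pictures show an upright stack.

**What went wrong or disagreed**
- The first knob grasp was too low and caught the round collar (34 mm gap), so I redid it 10 mm higher.
- The camera offset for a disc held in the hand was biased by 1.5 to 2 mm. I applied it only to yellow, which explains most of that error.
- The brass cap was knocked about 3 cm aside during the run. I measured it again before picking it up.

The tape, crucible and weighing bottle look unmoved in the last pictures; I judged that by eye. The arm was clear of everything at hand-in.

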